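# Scope the valve seat of a milking claw

### The arm

A 6-joint arm with a two-finger parallel gripper is mounted at the origin on the work surface. World frame = base frame: x ahead of the robot, y to its left, z up, the work surface at z = 0. Lengths are in mm, angles in rad, forces in N, time in s.
With the tool pointing down it reaches from about 350 to 775 mm from the base axis. Payload 7.3 kg.
Tool frame: the origin (TCP) lies midway between the tips of the shut fingers; the grasp point (between the pads) lies 19 mm behind it; z points along the fingers, y is the line along which they close (so a half turn about z gives the same grasp; the last joint's range is limited). The gripper opens to 92 mm and grips with 3 to 60 N. Pads are 19 mm wide; open, the fingers measure 130 mm over their backs; the gripper's body (75 mm by 190 mm) begins 47 mm behind the grasp point.
Start: joints at [-1.482, 0.342, 1.524, -0, 1.275, -0.146], TCP at [122.162, -510.609, 226.741] pointing down, gripper open.
Joint ranges: [-2.53, 2.53], [-0.77, 2.02], [0.04, 2.7], [-1, 4.14], [0.28, 2.66], [-3.11, 3.11]. Speed limits (rad/s): [2.57, 2.57, 3.14, 3.14, 3.14, 3.14].

### API

Orientations are given as [roll, pitch, yaw] about the fixed x, y, z axes, in that order (R = Rz(yaw) Ry(pitch) Rx(roll)).
In Python, from plant import readout, vision, order, models gives the robot as it stands. The module is installed in compiled form; this text tells all that it offers.
- The arm moves only by the tool step_arm, never from a script. Its argument "series" is text: rows parted by semicolons, each of 7 numbers parted by spaces: the gripper's target within -1 to 1 (shut at 1, half-way at 0, fully open at -1), then the shift along the tool's x, y, z each as a share of 80 mm, from -1 to 1, then the turn, a rotation vector about the tool's x, y, z each as a share of 2 pi rad, from -1 to 1. In form: jaw x y z ax ay az; .... A call has 1 to 20 rows; each row is the pose to reach, as a shift and turn from the pose commanded when the call began, along the tool's axes at that moment, turning the shorter way round; what a row does not reach only later rows make up. A row lasts 1/10 s, in which the tool goes at most 50 mm and 8.59 degrees, less where a joint would pass 70% of its speed; a pose out of reach is approached as far as the arm can. A call with a number of a shift or a turn outside -1 to 1 is refused whole. A call with a gripper value outside its range is refused whole. The fingers move at their own pace and stop on an object; the grip force is fixed at half the most. Time passes only in rows, so rows that repeat a pose let the fingers close. It gives the time, the measured TCP pose, the force, the opening and the grip force at its end, in the units of the state.
- readout.get_obs(): the state, without advancing time (a new reading comes with each control period).
- vision.capture(name): name is "scene" or "top" or "wrist"; returns a dict with "frame" (400x640x3 uint8, red, green, blue), "depth" (400x640 float32, mm along the optical axis (not along the pixel's ray), 0 where there is no reading), "fovy" (degrees; the focal length in pixels is half the picture's height over the tangent of half this angle, whatever the lens; pixels are square), "cx", "cy" (the principal point, pixels), "rvec" (rotation vector, rad) and "tvec" (3), from world to camera coordinates, as OpenCV has them; the wrist camera has in their place "mount" (4x4, takes a point from camera to tool coordinates, whose origin is the TCP and whose axes are the flange's). Camera axes: x right, y down, z forward; pixel columns grow to the right and rows downward; lengths in mm; the calibration is good to about 2 mm. A picture is of the moment at which its call begins: read the wrist's pose just before it.
- order.close_job(): hands the job in; it is judged then, once.
Trained networks look in a picture, given as the dict that the camera call returned (one of the last four; its "shot" number tells which), for a name from the list of things; names that differ only in an ending like _2 or _b are one class to them, and where a whole thing is asked for, a point or a joint stands for the part that bears it (a point fixed in the world has none). Each returns a list of dicts, best first, with "p" (0 to 1); they miss things now and then, are a little off and sometimes report something else, mostly with a low value. They report only what shows in the picture. A call takes as long as a camera call. They do not tell look-alikes from the thing itself.
- models.look_for(picture, thing): "position" ([column, row] in pixels, amid what is visible of it).
- models.pinpoint(picture, thing): "position" ([column, row] in pixels: a listed point, or the origin of a listed thing).
The state is a dict: "time": time; "joint_positions": joint angles; "dq": joint speeds; "tau": joint torques, N m; "tool_pos": TCP position; "tcp_rot": TCP orientation; "contact_force": force on the tool from outside, world axes, zero at the start; "moment": the same for the moment, N m; "grip_width": finger opening in mm; "finger_force": force on a finger pad.
Only numpy, scipy, OpenCV 4.12 (cv2) and the standard library are available. Lean on these libraries where they do the work, as an engineer would, in place of code of your own. Each camera call takes 0.05 s, during which the arm holds its last target. There are 200 camera calls.

### The job

Swing the cam lever fully round to its stop so that the jaw clamps the milking claw in the bench fixture, and only then take the inspection scope out of its stand and lower its thin rod upright through the open neck on top of the claw without the scope ever touching the claw. Finish while still holding the scope still and upright there, its rod centred in the neck and its lens about 20 mm above the claw's floor. Leave the lever locked, and leave the claw weight, the cracked bowl and the two brass nipples where they are.

Things in the scene. Friction and masses are not known exactly. Their poses are not given: they have to be found in the camera images.
- fixture: The fixed steel clamp fixture: plate 130 x 245 mm, 12 mm thick. Origin on the bench under the clamped claw; its y axis is the clamping direction: a V block 45 mm high at y -15 to -87 mm, the sliding jaw at y +53 mm when open (it closes towards -y), the cam's pivot at y +115 mm. z is up.
- jaw: The sliding rubber-faced jaw, 52 mm wide, its top 43 mm above the bench. Its face is pushed up to 12 mm towards -y of the fixture by the cam and then presses the claw into the V block through a spring, with about 10 N. Origin at the back of the jaw, 14 mm behind its face.
- cam (a joint): Cam lever angle: 0 rad = open, 1.75 = fully locked, at its stop; starts between 0 and 0.35. It grows counter-clockwise seen from above; at 0 the lever points 80 degrees from the fixture's +x (nearly along +y), at 1.75 along its -x. Friction about 0.15 N m (2 N at the knob, up to 3 N as the jaw squeezes); it stays where it is left.
- cam_knob (a point): Centre of the upright round black knob on the lever's end: 22 mm in diameter, 55 mm tall, axis vertical, from 53 to 108 mm above the bench (this point at 82 mm). It rides 85 mm from the pivot; the flat lever bar lies just below the knob, top at 53 mm.
- cam_pivot (a point): Point on the lever's vertical pivot axis, at the height of the knob's centre (82 mm).
- claw: The loose stainless milking claw, 0.6 kg, standing on the fixture's plate, 1 to 4 mm off the V block until clamped. Origin at the centre of its underside, z up. Rubber foot ring 92 mm wide, 14 mm high; steel bowl 86 mm wide; four short nipples slanting outwards (to 62 mm from the axis, 113 mm high); a level spout 50 mm up, reaching 87 mm along its +x; an upright open neck on its axis.
- claw_mouth (a point): Centre of the neck's open mouth, at the top of the claw, 100 mm above its underside (112 mm above the bench). The bore is 22 mm in diameter, the neck 32 mm outside; the bore is 22 mm long and opens into the hollow bowl.
- claw_floor (a point): Centre of the claw's inner floor, 86 mm straight below the mouth (26 mm above the bench).
- stand: The fixed scope stand: a base plate, a column 48 mm from the scope towards the stand's +x, and on it a flat 56 x 56 mm plate, its top 136 mm above the bench. Origin on the bench, under the plate's 16 mm hole. The scope's rod hangs through the hole and its handle stands on the plate: lift it straight up by 125 mm to clear it.
- scope: The loose rigid inspection scope, 0.11 kg, upright in the stand: straight steel rod 8 mm in diameter and 120 mm long below, round black handle 28 mm in diameter and 76 mm long (plus a 3 mm cap) above. Origin at the lens, in the lower end of the rod; z runs up along the rod and handle.
- scope_lens (a point): The lens: centre of the rod's lower end, the scope's lowest point.
- scope_neck (a point): Point on the rod's axis 66 mm above the lens: it lies in the mouth of the claw's neck when the lens is 20 mm above the claw's floor.
- scope_grip (a point): Centre of the scope's handle, 158 mm above the lens, where it is gripped. The handle runs from 38 mm below to 41 mm above this point.
- weight: Bystander: rusty steel claw weight, a flat ring 90 mm in diameter and 22 mm high. Origin at the centre of its underside.
- bowl: Bystander: cracked clear plastic claw bowl, 98 mm in diameter and 65 mm high, standing open side up. Origin at the centre of its underside.
- nipple0: Bystander: brass hose nipple with a hexagonal foot, 21 mm wide and 37 mm tall, standing upright. Origin at the centre of its underside.
- nipple1: Bystander: the other, equal brass nipple.
Mind the look-alikes: they are no part of the job. Of the things that look like the scope, the larger one is meant.

How it is judged (in metres and radians):
On the way, in this order (a step that is already met when the one before it is completed fails the run):
1. the cam lever is locked (over 1.55 rad) and the jaw presses on the claw, the scope not yet lifted out of its stand (value of joint cam above 1.55 rad and contact force between jaw and claw above 4 N and distance of scope_lens from where it was at the start of the episode below 0.05 m), for 0.2 s.
2. the scope is lifted clear of its stand, lens higher than the claw's mouth, the lever still locked (value of joint cam above 1.55 rad and height (world z) of scope_lens above 0.114 m), for 0.1 s.
3. the lens is inside the neck's bore (value of joint cam above 1.55 rad and z of scope_lens in the frame of claw_mouth below 0 m and horizontal distance between scope_lens and claw_mouth below 0.008 m), for 0.1 s.
At the end, for the whole second after the job is handed in: Cam over 1.55 rad, jaw pressing the upright, seated claw with over 4 N. The gripper holds the scope, still and upright (0.08 rad), rod within 4.5 mm of the mouth's centre, lens within 7 mm of the floor's centre and 10 to 30 mm above it, not touching the claw (value of joint cam above 1.55 rad and contact force between jaw and claw above 4 N and angle between claw's own z axis and vertical below 0.05 rad and horizontal distance between claw_mouth and fixture below 0.006 m and horizontal distance between scope_neck and claw_mouth below 0.0045 m and horizontal distance between scope_lens and claw_floor below 0.007 m and z of scope_lens in the frame of claw_floor between 0.01 and 0.03 m and angle between scope's own z axis and vertical below 0.08 rad and linear speed of scope below 0.02 m/s and angular speed of scope below 0.2 rad/s and contact force between the fingers and scope above 2 N and contact force between scope and claw below 0.1 N); the arm keeps its last pose, push and grip.
It fails at once if the scope touches the claw (contact force between scope and claw above 0.2 N).
It fails at once if a bystander (claw weight, cracked bowl, brass nipple) is shifted by more than 20 mm (distance of any of weight, bowl, nipple0, nipple1 from where it was at the start of the episode above 0.02 m).
It also fails if it takes over 64 s, if anything falls off the work surface, if the arm or the gripper's body presses on something with over 40 N, if the wrist force passes 120 N, or if a joint passes its speed limit or range.

## Working session

There is one attempt and no reset: what is moved stays moved. The work goes in short steps, Python scripts to look and compute and a tool call to move; the robot and the scene stay as the last step left them, time stands still between calls to the robot, and variables do not carry over. Pictures are saved under pics/ and viewed, at most 10 in all, crops included, and the job is handed in when it is done.

Besides the shell and the picture viewer there is one more tool, called as a command line: name --argument value ..., lists and objects as JSON in quotes. step_arm: Moves the arm, as the interface text tells. Shift numbers are shares of 80 mm and turn numbers shares of 2 pi rad, none past 1 either way. Its arguments: {"type":"object","properties":{"series":{"type":"string"}},"required":["series"]}

```bash
mkdir -p pics; cat > h.py <<'E'
import numpy as np, cv2
from scipy.spatial.transform import Rotation as R
from plant import readout, vision, order, models
def cam(name):
    o=readout.get_obs(); c=vision.capture(name)
    if 'mount' in c:
        T=np.eye(4); T[:3,:3]=R.from_euler('xyz',o['tcp_rot']).as_matrix(); T[:3,3]=o['tool_pos']
        c['W']=T@np.array(c['mount'])
    else:
        Rm=cv2.Rodrigues(np.array(c['rvec'],float))[0]; T=np.eye(4); T[:3,:3]=Rm.T; T[:3,3]=-Rm.T@np.array(c['tvec']).ravel(); c['W']=T
    c['f']=200/np.tan(np.radians(c['fovy'])/2)
    return c
def ray(c,uv):
    d=np.array([(uv[0]-c['cx'])/c['f'],(uv[1]-c['cy'])/c['f'],1.]); return c['W'][:3,3],c['W'][:3,:3]@d
def atz(c,uv,z):
    o,d=ray(c,uv); return o+d*(z-o[2])/d[2]
def dep(c,uv):
    o,d=ray(c,uv); u,v=int(round(uv[0])),int(round(uv[1])); return o+d*c['depth'][v,u]
def proj(c,p):
    q=np.linalg.inv(c['W'])@np.append(p,1); return q[0]/q[2]*c['f']+c['cx'],q[1]/q[2]*c['f']+c['cy']
def cloud(c):
    v,u=np.mgrid[0:400,0:640]; z=c['depth']; P=np.stack([(u-c['cx'])/c['f']*z,(v-c['cy'])/c['f']*z,z],-1)
    return P@c['W'][:3,:3].T+c['W'][:3,3]
def save(c,n): cv2.imwrite('pics/'+n+'.png',c['frame'][:,:,::-1])
E
cat > a.py <<'E'
from h import *
np.set_printoptions(precision=1,suppress=True)
Z=dict(cam_knob=82,cam_pivot=82,claw_mouth=112,claw_floor=26,fixture=0,stand=0,scope_grip=174,scope_neck=82,jaw=20,weight=0,bowl=0,nipple0=0)
o=readout.get_obs(); print(o)
for n in ['scene','top']:
    c=cam(n); save(c,n+'0'); print(n,c['W'][:3,3])
    for t,z in Z.items():
        for r in models.pinpoint(c,t)[:3]:
            if r['p']>.2: print(t,round(r['p'],2),np.array(r['position']),atz(c,r['position'],z),dep(c,r['position']))
E
python3 a.py
```

```text
{'time': 0.0, 'joint_positions': array([-1.5,  0.3,  1.5, -0. ,  1.3, -0.1]), 'dq': array([-0.,  0., -0., -0.,  0.,  0.]), 'tau': array([  0. , -43.1, -24.4,   0.1,   0.1,  -0. ]), 'tool_pos': array([ 122.1, -510.2,  226. ]), 'tcp_rot': array([-3.1, -0. ,  0.2]), 'contact_force': array([0.6, 1.7, 0.6]), 'moment': array([-0., -0.,  0.]), 'finger_force': 0.0, 'grip_width': 92.13032428146896}
scene [1276.6   36.7  805.7]
cam_knob 0.89 [474.4 208.4] [542.8 317.8  82. ] [547.9 315.9  87. ]
cam_pivot 0.58 [437.9 204.3] [536.9 242.1  82. ] [455.7 264.6   2.5]
claw_mouth 0.64 [384.1 184.1] [515.6 125.3 112. ] [515.3 125.3 111.7]
claw_mouth 0.28 [352.5 302.8] [817.9  65.7 112. ] [752.3  69.9  12.8]
claw_floor 0.74 [435.3 205.3] [483.4 251.7  26. ] [454.8 259.5  -2.1]
claw_floor 0.57 [381.4 214.1] [521.6 128.2  26. ] [572.9 121.9  79. ]
fixture 0.77 [380.3 221.8] [521.1 128.3  -0. ] [564.3 123.1  46.1]
stand 0.24 [220.1 245.1] [ 619.5 -221.4    0. ] [ 625.3 -219.1    7.2]
scope_grip 0.86 [212.3 188.7] [ 624.  -211.1  174. ] [ 636.4 -206.4  186. ]
scope_neck 0.88 [217.2 222.8] [ 628.3 -213.9   
[... 1015 characters left out ...]
3.7]
scope_grip 0.87 [431.9 185.4] [ 632.8 -213.4  174. ] [ 625.5 -201.1  213.9]
scope_grip 0.66 [339.9 136.9] [725.4 -36.5 174. ] [776.5 -47.6   7.9]
scope_grip 0.57 [290.9 153.3] [690.8  57.9 174. ] [736.2  68.4   0.2]
scope_neck 0.67 [421.4 199.5] [ 618.6 -218.3   82. ] [ 611.  -203.7  134.2]
scope_neck 0.6 [465.4 219.4] [ 577.4 -311.3   82. ] [ 579.6 -320.    59.7]
jaw 0.67 [290.4 150.9] [736.8  68.5  20. ] [739.3  69.1  10.5]
jaw 0.66 [234.7 232.9] [543.8 189.5  20. ] [542.6 184.9  43. ]
bowl 0.81 [395.5 268.6] [ 469.4 -178.1    0. ] [ 469.5 -177.     5.1]
nipple0 0.6 [340.3 135.8] [781.7 -49.1   0. ] [779.8 -48.7   6.3]
nipple0 0.52 [288.2 154.2] [734.   74.8   0. ] [733.2  74.6   2.7]
```

View pics/scene0.png

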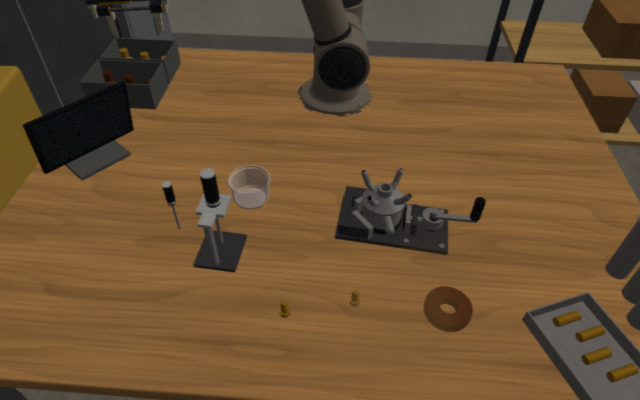

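View pics/top0.png

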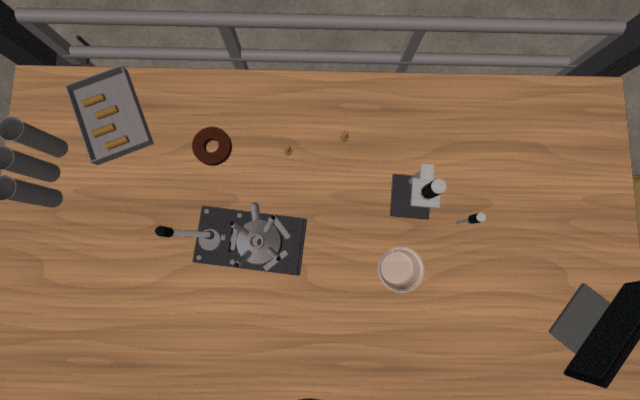

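Scene view: the real scope is at (212,188), with the smaller look-alike at (170,195). The claw is at (384,190) and the knob at (478,208). Top view: claw (258,241), pivot (208,238), knob (165,231). The detections agree with the pictures. Next I turn to yaw π/2 and go over the fixture.

```bash
python3 - <<'E'
from h import *
o=readout.get_obs(); print(o['tool_pos'],o['tcp_rot'],(o['tcp_rot'][2]-np.pi/2)/2/np.pi)
c=cam('wrist'); print(c['mount'],c['fovy'],c['cx'],c['cy'])
E
```

```text
[ 122.16619302 -510.59796767  226.73243349] [ 3.14153345e+00 -3.56122394e-07  2.34770547e-01] -0.21263510694284674
[[ 5.21039981e-05 -9.61253686e-01 -2.75665285e-01  7.35451442e+01]
 [ 9.99999988e-01  9.04408581e-05 -1.26358351e-04  5.46180190e-01]
 [ 1.46393835e-04 -2.75665275e-01  9.61253679e-01 -1.57652883e+02]
 [ 0.00000000e+00  0.00000000e+00  0.00000000e+00  1.00000000e+00]] 58.61286219032359 321.98255200529763 201.2710947148148
```

step_arm --series "-1 0 0 -1 0 0 -0.21264;-1 0 0 -1 0 0 -0.21264;-1 0 0 -1 0 0 -0.21264;-1 0 0 -1 0 0 -0.21264;-1 0 0 -1 0 0 -0.21264;-1 0 0 -1 0 0 -0.21264;-1 0 0 -1 0 0 -0.21264;-1 0 0 -1 0 0 -0.21264;-1 0 0 -1 0 0 -0.21264;-1 0 0 -1 0 0 -0.21264;-1 0 0 -1 0 0 -0.21264"

```text
time: 2.45
tool_pos: [122.2, -510.6, 306.8]
tcp_rot: [3.142, 0.0, 1.567]
contact_force: [0.0, -0.5, 0.1]
grip_width: 91.9
finger_force: 0.0
```

step_arm --series "-1 1 1 0 0 0 0;-1 1 1 0 0 0 0;-1 1 1 0 0 0 0"

```text
time: 2.75
tool_pos: [204.4, -427.8, 307.1]
tcp_rot: [3.141, -0.001, 1.57]
contact_force: [0.1, -0.8, -0.0]
grip_width: 91.6
finger_force: 0.0
```

step_arm --series "-1 1 1 0 0 0 0;-1 1 1 0 0 0 0;-1 1 1 0 0 0 0"

```text
time: 3.05
tool_pos: [284.3, -348.1, 307.1]
tcp_rot: [3.14, -0.0, 1.572]
contact_force: [-0.4, -0.9, 0.4]
grip_width: 91.8
finger_force: 0.0
```

step_arm --series "-1 1 1 0 0 0 0;-1 1 1 0 0 0 0;-1 1 1 0 0 0 0"

```text
time: 3.35
tool_pos: [364.2, -268.4, 306.9]
tcp_rot: [3.141, -0.0, 1.572]
contact_force: [-0.1, -1.3, 0.7]
grip_width: 91.5
finger_force: 0.0
```

step_arm --series "-1 1 1 0 0 0 0;-1 1 1 0 0 0 0;-1 1 1 0 0 0 0"

```text
time: 3.65
tool_pos: [444.2, -188.8, 306.6]
tcp_rot: [3.141, -0.0, 1.572]
contact_force: [0.6, -0.4, -0.0]
grip_width: 91.6
finger_force: 0.0
```

step_arm --series "-1 1 1 0 0 0 0;-1 1 1 0 0 0 0;-1 1 1 0 0 0 0"

```text
time: 3.95
tool_pos: [524.2, -109.1, 306.2]
tcp_rot: [3.141, -0.0, 1.572]
contact_force: [0.0, -0.3, -0.8]
grip_width: 91.7
finger_force: 0.0
```

step_arm --series "-1 1 0 0 0 0 0;-1 1 0 0 0 0 0"

```text
time: 4.15
tool_pos: [522.0, -30.2, 306.2]
tcp_rot: [-3.14, 0.0, 1.569]
contact_force: [-0.0, -0.9, 0.3]
grip_width: 92.0
finger_force: 0.0
```

step_arm --series "-1 1 0 0 0 0 0;-1 1 0 0 0 0 0"

```text
time: 4.35
tool_pos: [521.9, 50.1, 306.7]
tcp_rot: [-3.141, 0.0, 1.57]
contact_force: [0.3, -0.1, -0.3]
grip_width: 91.7
finger_force: 0.0
```

step_arm --series "-1 1 0 0 0 0 0;-1 1 0 0 0 0 0"

```text
time: 4.55
tool_pos: [522.1, 130.2, 306.7]
tcp_rot: [3.142, 0.0, 1.57]
contact_force: [0.9, -0.7, -0.2]
grip_width: 92.0
finger_force: 0.0
```

step_arm --series "-1 1 0 0 0 0 0;-1 1 0 0 0 0 0;-1 1 0 0 0 0 0;-1 1 0 0 0 0 0"

```text
time: 4.95
tool_pos: [522.4, 208.2, 306.4]
tcp_rot: [-3.141, 0.001, 1.571]
contact_force: [-0.5, -0.8, -0.1]
grip_width: 91.7
finger_force: 0.0
```

```bash
python3 - <<'E'
from h import *
np.set_printoptions(precision=1,suppress=True)
c=cam('wrist'); save(c,'w1'); o=readout.get_obs(); print(o['tool_pos'],o['tcp_rot'])
P=cloud(c); np.save('w1.npy',P)
for t,z in dict(cam_knob=82,cam_pivot=82,claw_mouth=112,fixture=0,jaw=20).items():
    for r in models.pinpoint(c,t)[:2]:
        if r['p']>.2: print(t,round(r['p'],2),np.array(r['position']),atz(c,r['position'],z),dep(c,r['position']))
def circ(m):
    q=P[m][:,:2]; (x,y),rr=cv2.minEnclosingCircle(q.astype(np.float32)); print(len(q),q.mean(0),np.median(q,0),(x,y),rr)
x,y,z=P[...,0],P[...,1],P[...,2]
circ((z>103)&(z<112)&(y>280)) # knob top
circ((z>107)&(z<116)&(np.hypot(x-521,y-127)<22)) # mouth rim
E
```

```text
[522.5 207.7 306.5] [-3.1  0.   1.6]
cam_knob 0.63 [340.2  51.4] [539.9 327.1  82. ] [538.7 324.2 106.9]
cam_knob 0.54 [324.9 217.4] [525. 153.  82.] [525. 155.  88.]
cam_pivot 0.57 [334.8 144. ] [535.4 235.5  82. ] [536.5 231.7  50.9]
claw_mouth 0.57 [323.2 248.8] [523.  127.7 112. ] [523.3  89.6  25.1]
jaw 0.65 [328.5 174.2] [530.  189.8  20. ] [529.5 195.   44.7]
448 [541.6 325. ] [541.3 325.2] (541.856201171875, 325.22064208984375) 11.015481948852539
393 [523.9 129.2] [523.9 129.5] (523.6387939453125, 128.46142578125) 15.992624282836914
```

View pics/w1.png

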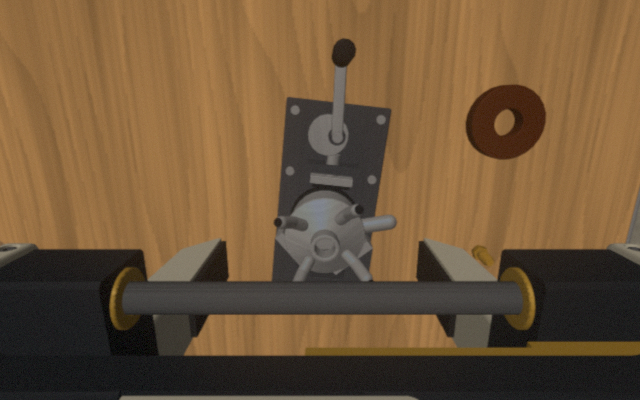

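The wrist view shows the knob at (343,52), pivot boss (330,134) and neck (324,247). The fitted radii of 11.0 and 16.0 mm match the knob and neck. Next comes the fixture yaw, then the pivot.

```bash
python3 - <<'E'
from h import *
P=np.load('w1.npy'); x,y,z=P[...,0],P[...,1],P[...,2]
m=(abs(z-12)<4)&(x>430)&(x<640)&(y>80)&(y<300)
q=P[m][:,:2].astype(np.float32); print(len(q),cv2.minAreaRect(q))
# side edges: per y-bin extremes
for s in (-1,1):
    e=[]
    for yy in range(130,240,4):
        k=q[abs(q[:,1]-yy)<2]
        if len(k)>3: e.append([yy,(k[:,0]*s).max()*s])
    e=np.array(e); p=np.polyfit(e[:,0],e[:,1],1); print(s,p,np.degrees(np.arctan(p[0])),np.std(e[:,1]-np.polyval(p,e[:,0])))
K=np.array([541.9,325.2]);M=np.array([523.6,128.5])
yt=q[:,1].max(); print('top edge y',yt)
for d in (0,2,4,6,8):
    a=np.radians(d); X=np.array([np.cos(-a),np.sin(-a)]);Y=np.array([np.sin(a),np.cos(a)])
    pv=M+Y*(115-2.5); v=K-pv; print(d,pv,np.hypot(*v),'cam',np.arctan2(v@Y,v@X)-np.radians(80))
# bar direction
m=(z>46)&(z<56)&(y>250)&(y<312)&(abs(x-540)<25); b=P[m][:,:2].astype(np.float32); print(len(b),cv2.fitLine(b,cv2.DIST_L2,0,.01,.01).ravel())
E
```

```text
7052 ((532.0850219726562, 187.41610717773438), (181.4642791748047, 130.24855041503906), 83.78557586669922)
-1 [1.09752793e-01 4.46707358e+02] 6.26330352118356 0.4203525658764548
1 [1.11096374e-01 5.76072634e+02] 6.339357685156472 0.42729857828440204
top edge y 283.87595
0 [523.6 241. ] 86.1657124383011 cam -0.03947845113105686
2 [527.52619338 240.93146804] 85.48562332655601 cam 0.040493995830545026
4 [531.4476033  240.72595565] 85.11825165606017 cam 0.12123682286212012
6 [535.35945212 240.38371323] 85.06809782893986 cam 0.2022907018069875
8 [539.25697386 239.90515773] 85.33578208739213 cam 0.2831822376435871
687 [4.8488863e-02 9.9882370e-01 5.3966052e+02 2.8190292e+02]
```

step_arm --series "-1 0.75 0.245 0 0 0 0;-1 0.75 0.245 0 0 0 0;-1 0.75 0.245 0 0 0 0"

```text
time: 5.55
tool_pos: [541.9, 270.4, 306.0]
tcp_rot: [-3.141, 0.0, 1.573]
contact_force: [0.2, -0.8, 0.4]
grip_width: 91.5
finger_force: 0.0
```

step_arm --series "-1 0.7 0 0.9 0 0 0;-1 0.7 0 0.9 0 0 0;-1 0.7 0 0.9 0 0 0;-1 0.7 0 0.9 0 0 0;-1 0.7 0 0.9 0 0 0"

```text
time: 6.05
tool_pos: [542.7, 324.3, 236.7]
tcp_rot: [3.139, -0.001, 1.57]
contact_force: [0.2, -0.3, 0.2]
grip_width: 91.7
finger_force: 0.0
```

```bash
python3 - <<'E'
from h import *
np.set_printoptions(precision=3,suppress=True)
o=readout.get_obs(); print(o['tool_pos'],o['tcp_rot'],o['grip_width'])
# arc rows: lever 87.2 -> 174+6 , from tool yaw 90 at knob
pv=np.array([537.5,240.5]); 
def rows(a0,a1,n):
    p0=pv+84.8*np.array([np.cos(a0),np.sin(a0)])
    B=R.from_euler('xyz',[np.pi,0,a0+np.radians(2.8)]).as_matrix()
    for a in np.linspace(a0,a1,n+1)[1:]:
        p=pv+84.8*np.array([np.cos(a),np.sin(a)]); s=B.T@np.append(p-p0,0)/80
        print('%.3f %.3f 0 0 0 %.4f'%(s[0],s[1],-(a-a0)/2/np.pi))
r=np.radians
rows(r(87.2),r(132.2),9); print(); rows(r(132.2),r(180.2),9)
E
```

```text
[542.653 324.294 236.703] [ 3.139 -0.001  1.57 ] 91.74716824373584
0.000 -0.092 0 0 0 -0.0139
-0.007 -0.185 0 0 0 -0.0278
-0.023 -0.276 0 0 0 -0.0417
-0.046 -0.365 0 0 0 -0.0556
-0.077 -0.452 0 0 0 -0.0694
-0.116 -0.536 0 0 0 -0.0833
-0.162 -0.617 0 0 0 -0.0972
-0.214 -0.693 0 0 0 -0.1111
-0.273 -0.764 0 0 0 -0.1250

0.000 -0.099 0 0 0 -0.0148
-0.009 -0.197 0 0 0 -0.0296
-0.027 -0.294 0 0 0 -0.0444
-0.054 -0.389 0 0 0 -0.0593
-0.089 -0.481 0 0 0 -0.0741
-0.133 -0.569 0 0 0 -0.0889
-0.186 -0.653 0 0 0 -0.1037
-0.245 -0.731 0 0 0 -0.1185
-0.312 -0.804 0 0 0 -0.1333
```

step_arm --series "-1 0 0 1 0 0 0;-1 0 0 1 0 0 0;-1 0 0 1 0 0 0"

```text
time: 6.35
tool_pos: [540.4, 323.3, 152.1]
tcp_rot: [-3.136, 0.003, 1.569]
contact_force: [0.1, 0.0, -0.2]
grip_width: 92.0
finger_force: 0.0
```

step_arm --series "-1 0 0 0.4 0 0 0;-1 0 0 0.7 0 0 0;-1 0 0 1 0 0 0;-1 0 0 1 0 0 0"

```text
time: 6.75
tool_pos: [541.7, 324.5, 74.5]
tcp_rot: [-3.14, 0.001, 1.57]
contact_force: [-0.5, 0.2, 0.1]
grip_width: 91.9
finger_force: 0.0
```

step_arm --series "0.3 0 0 0.1 0 0 0;0.35 0 0 0.1 0 0 0;0.35 0 0 0.1 0 0 0;0.35 0 0 0.1 0 0 0;0.35 0 0 0.1 0 0 0;0.35 0 0 0.1 0 0 0;0.35 0 0 0.1 0 0 0;0.35 0 0 0.1 0 0 0;0.35 0 0 0.1 0 0 0"

```text
time: 7.65
tool_pos: [541.7, 325.4, 66.6]
tcp_rot: [-3.142, 0.0, 1.571]
contact_force: [-0.2, 0.5, 0.7]
grip_width: 30.2
finger_force: 0.0
```

Caged, no contact. Swinging the first half.

step_arm --series "0.35 0 -0.092 0 0 0 -0.0139;0.35 -0.007 -0.185 0 0 0 -0.0278;0.35 -0.023 -0.276 0 0 0 -0.0417;0.35 -0.046 -0.365 0 0 0 -0.0556;0.35 -0.077 -0.452 0 0 0 -0.0694;0.35 -0.116 -0.536 0 0 0 -0.0833;0.35 -0.162 -0.617 0 0 0 -0.0972;0.35 -0.214 -0.693 0 0 0 -0.1111;0.35 -0.273 -0.764 0 0 0 -0.125;0.35 -0.273 -0.764 0 0 0 -0.125"

```text
time: 8.65
tool_pos: [480.3, 303.3, 66.9]
tcp_rot: [-3.142, 0.0, 2.357]
contact_force: [-0.0, 1.1, 1.6]
grip_width: 29.7
finger_force: 0.0
```

step_arm --series "0.35 0 -0.099 0 0 0 -0.0148;0.35 -0.009 -0.197 0 0 0 -0.0296;0.35 -0.027 -0.294 0 0 0 -0.0444;0.35 -0.054 -0.389 0 0 0 -0.0593;0.35 -0.089 -0.481 0 0 0 -0.0741;0.35 -0.133 -0.569 0 0 0 -0.0889;0.35 -0.186 -0.653 0 0 0 -0.1037;0.35 -0.226 -0.705 0 0 0 -0.1148;0.35 -0.245 -0.731 0 0 0 -0.1185;0.35 -0.245 -0.731 0 0 0 -0.1185"

```text
time: 9.65
tool_pos: [453.5, 248.4, 66.9]
tcp_rot: [3.141, 0.001, 3.098]
contact_force: [0.0, 0.8, 0.2]
grip_width: 29.5
finger_force: 0.4
```

```bash
python3 - <<'E'
from h import *
c=cam('wrist'); save(c,'w2'); print(readout.get_obs())
E
```

```text
{'time': 9.7, 'joint_positions': array([ 3.53123151e-01,  5.14874574e-01,  1.75030891e+00, -1.73352503e-04,
        8.76387168e-01, -1.17428342e+00]), 'dq': array([ 0.00249689,  0.004159  ,  0.00176888, -0.00138363,  0.0036477 ,
       -0.00174899]), 'tau': array([ -0.32717457, -45.53958893, -17.83247709,  -0.112387  ,
         0.25326099,  -0.11439764]), 'tool_pos': array([453.26857167, 248.4409692 ,  66.74811627]), 'tcp_rot': array([-3.14147827e+00,  7.17347918e-05,  3.09831384e+00]), 'contact_force': array([0.68125449, 0.87034975, 0.30536128]), 'moment': array([ 0.1865284 , -0.31498186, -0.01580586]), 'finger_force': 0.33898165449500084, 'grip_width': 29.813462129478044}
```

View pics/w2.png

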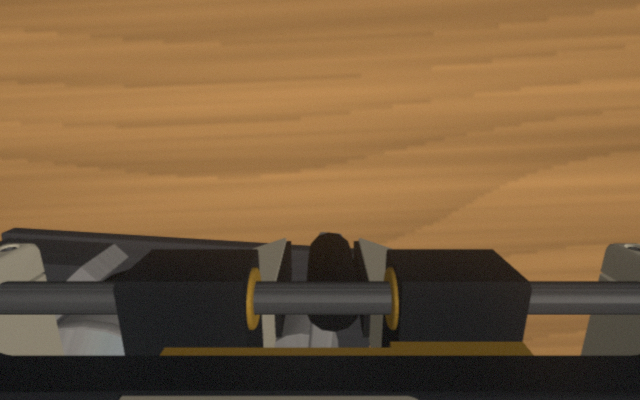

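The knob (330,280) is between the fingers and has followed. Now I push on to the stop, watching the force.

step_arm --series "0.35 0 -0.03 0 0 0 0;0.35 0 -0.06 0 0 0 0;0.35 0 -0.06 0 0 0 0"

```text
time: 10.0
tool_pos: [452.8, 246.0, 66.7]
tcp_rot: [3.138, 0.0, 3.099]
contact_force: [-0.4, 14.6, -1.8]
grip_width: 30.1
finger_force: 7.2
```

step_arm --series "0.35 0 -0.03 0 0 0 0;0.35 0 -0.04 0 0 0 0;0.35 0 -0.04 0 0 0 0"

```text
time: 10.3
tool_pos: [452.8, 245.7, 66.7]
tcp_rot: [3.133, 0.002, 3.099]
contact_force: [-1.2, 29.0, -5.4]
grip_width: 30.3
finger_force: 14.8
```

At the stop: 29 N with no further motion. I back off, open, and rise.

step_arm --series "0.35 0 0.12 0 0 0 0;0 0 0.12 0 0 0 0;-0.5 0 0.12 0 0 0 0;-0.5 0 0.12 0 0 0 0;-0.5 0 0.12 0 0 0 0;-0.5 0 0.12 0 0 0 0;-0.5 0 0.12 -0.4 0 0 0;-0.5 0 0.12 -0.7 0 0 0;-0.5 0 0.12 -1 0 0 0;-0.5 0 0.12 -1 0 0 0"

```text
time: 11.3
tool_pos: [455.0, 250.4, 149.8]
tcp_rot: [3.139, 0.006, 3.1]
contact_force: [-0.0, -0.4, -0.3]
grip_width: 68.7
finger_force: 0.0
```

step_arm --series "-1 0 0 -1 0 0 0;-1 0 0 -1 0 0 0;-1 0 0 -1 0 0 0"

```text
time: 11.6
tool_pos: [455.0, 250.5, 230.2]
tcp_rot: [3.139, 0.007, 3.101]
contact_force: [-0.1, 0.7, -0.2]
grip_width: 88.1
finger_force: 0.0
```

step_arm --series "-1 0 0 -1 0 0 0;-1 0 0 -1 0 0 0;-1 0 0 -1 0 0 0;-1 0 0 -1 0 0 0"

```text
time: 12.0
tool_pos: [453.0, 249.7, 305.4]
tcp_rot: [-3.141, -0.001, 3.101]
contact_force: [-0.3, -0.2, 0.3]
grip_width: 91.7
finger_force: 0.0
```

```bash
python3 - <<'E'
from h import *
np.set_printoptions(precision=1,suppress=True)
o=readout.get_obs(); print(o['tool_pos'],o['tcp_rot'])
for n in ('scene','top','wrist'):
    c=cam(n); save(c,n+'3'); P=cloud(c); x,y,z=P[...,0],P[...,1],P[...,2]; print(n)
    for nm,m in (('mouth',(z>107)&(z<116)&(np.hypot(x-522,y-127)<22)),('knob',(z>102)&(z<113)&(np.hypot(x-453,y-250)<25)),('scope',(z>207)&(z<222)&(np.hypot(x-626,y+205)<35))):
        q=P[m][:,:2]
        if len(q)>5: print(nm,len(q),np.median(q,0),cv2.minEnclosingCircle(q.astype(np.float32)),P[m][:,2].mean())
E
```

```text
[453.  249.7 305.4] [-3.1 -0.   3.1]
scene
mouth 107 [528.1 125.5] ((526.0213623046875, 125.24656677246094), 16.844350814819336) 111.40367905852126
knob 67 [457.6 246.2] ((455.10589599609375, 245.5862274169922), 12.585199356079102) 107.37275505113963
scope 165 [ 630.7 -213.7] ((626.2569580078125, -215.38284301757812), 15.305217742919922) 214.90609827529943
top
mouth 110 [523.7 128.1] ((524.4694213867188, 128.99954223632812), 15.989517211914062) 111.25636670276499
scope 195 [ 624.7 -210.9] ((625.339599609375, -211.68016052246094), 13.825296401977539) 214.14854985760556
wrist
mouth 132 [512.3 128.1] ((521.8312377929688, 128.79278564453125), 15.537440299987793) 110.64913391589099
knob 346 [453.2 248.9] ((454.0677185058594, 248.9171905517578), 10.947784423828125) 107.26138285100002
```

The lever is locked: knob at (454,249), i.e. 174°. Next I re-measure the clamped mouth, then the scope from the same relative viewpoint.

step_arm --series "-1 -0.931 -1 0 0 0 0.2435;-1 -0.931 -1 0 0 0 0.2435;-1 -0.931 -1 0 0 0 0.2435;-1 -0.931 -1 0 0 0 0.2435;-1 -0.931 -1 0 0 0 0.2435;-1 -0.931 -1 0 0 0 0.2435;-1 -0.931 -1 0 0 0 0.2435;-1 -0.931 -1 0 0 0 0.2435;-1 -0.931 -1 0 0 0 0.2435;-1 -0.931 -1 0 0 0 0.2435;-1 -0.931 -1 0 0 0 0.2435;-1 -0.931 -1 0 0 0 0.2435;-1 -0.931 -1 0 0 0 0.2435"

```text
time: 13.45
tool_pos: [524.2, 166.9, 306.1]
tcp_rot: [-3.141, 0.0, 1.574]
contact_force: [0.4, 0.5, -0.4]
grip_width: 92.0
finger_force: 0.0
```

step_arm --series "-1 -0.15 0 0 0 0 0;-1 -0.15 0 0 0 0 0;-1 -0.15 0 0 0 0 0;-1 -0.15 0 0 0 0 0"

```text
time: 13.85
tool_pos: [524.3, 154.9, 306.8]
tcp_rot: [3.141, -0.0, 1.571]
contact_force: [-0.4, 0.4, 0.4]
grip_width: 92.0
finger_force: 0.0
```

```bash
cat > m.py <<'E'
from h import *
np.set_printoptions(precision=1,suppress=True)
import sys
z0,cx,cy,nm=float(sys.argv[1]),float(sys.argv[2]),float(sys.argv[3]),sys.argv[4]
o=readout.get_obs(); print(o['tool_pos'],o['tcp_rot'])
c=cam('wrist'); save(c,nm); P=cloud(c); m=(abs(P[...,2]-z0)<5)&(np.hypot(P[...,0]-cx,P[...,1]-cy)<24)
q=P[m][:,:2]; print(len(q),cv2.minEnclosingCircle(q.astype(np.float32)),cv2.fitEllipse(cv2.convexHull(q.astype(np.float32))),P[m][:,2].mean())
E
python3 m.py 112 523 128 w4
```

```text
[524.3 154.9 306.8] [ 3.1 -0.   1.6]
403 ((523.94970703125, 127.8762435913086), 15.95291805267334) ((523.8964233398438, 128.13034057617188), (31.1981143951416, 31.33583641052246), 175.39195251464844) 111.14436057498229
```

step_arm --series "-1 -0.85 0.253 -0.26 0 0 0;-1 -0.85 0.253 -0.26 0 0 0"

```text
time: 14.1
tool_pos: [545.2, 85.4, 328.3]
tcp_rot: [3.14, 0.001, 1.572]
contact_force: [0.8, 0.8, 0.3]
grip_width: 91.7
finger_force: 0.0
```

step_arm --series "-1 -0.85 0.253 -0.26 0 0 0;-1 -0.85 0.253 -0.26 0 0 0"

```text
time: 14.3
tool_pos: [565.7, 16.3, 349.3]
tcp_rot: [3.14, 0.001, 1.57]
contact_force: [0.1, 0.6, -0.7]
grip_width: 91.9
finger_force: 0.0
```

step_arm --series "-1 -0.85 0.253 -0.26 0 0 0;-1 -0.85 0.253 -0.26 0 0 0"

```text
time: 14.5
tool_pos: [585.8, -52.0, 369.9]
tcp_rot: [3.14, 0.001, 1.569]
contact_force: [-0.4, -0.3, -0.8]
grip_width: 91.9
finger_force: 0.0
```

step_arm --series "-1 -0.85 0.253 -0.26 0 0 0;-1 -0.85 0.253 -0.26 0 0 0"

```text
time: 14.7
tool_pos: [605.9, -120.1, 390.5]
tcp_rot: [3.141, 0.001, 1.569]
contact_force: [-0.7, -0.6, -0.8]
grip_width: 92.1
finger_force: 0.0
```

step_arm --series "-1 -0.85 0.253 -0.26 0 0 0;-1 -0.85 0.253 -0.26 0 0 0;-1 -0.85 0.253 -0.26 0 0 0;-1 -0.85 0.253 -0.26 0 0 0;-1 -0.85 0.253 -0.26 0 0 0"

```text
time: 15.2
tool_pos: [625.4, -183.7, 410.6]
tcp_rot: [-3.141, -0.0, 1.572]
contact_force: [-0.1, 0.1, -0.5]
grip_width: 91.4
finger_force: 0.0
```

```bash
python3 m.py 215 625 -212 w5
```

```text
[ 625.4 -183.7  410.6] [-3.1 -0.   1.6]
537 ((624.6979370117188, -213.20999145507812), 13.78912353515625) ((624.60107421875, -213.22341918945312), (26.798490524291992, 27.14386558532715), 83.3551254272461) 214.54439883762382
```

View pics/w5.png

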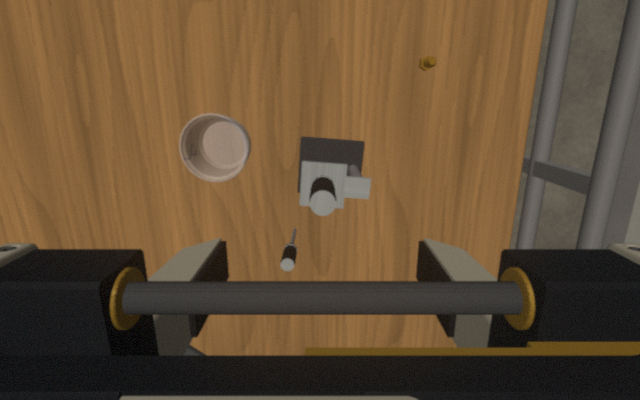

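The scope cap is at (322,202), the stand arm at (355,188) and the small look-alike at (289,258). I check the column height before descending.

```bash
python3 - <<'E'
from h import *
c=cam('wrist');P=cloud(c)
for v in (180,188,196): print([tuple(P[v,u].round().astype(int)) for u in (345,350,355,362,368)])
m=(P[...,0]>645)&(P[...,0]<700)&(abs(P[...,1]+213)<40)&(P[...,2]<230);print(P[m][:,2].max())
print(P[245:270,280:298,2].max())
E
```

```text
[(np.int64(653), np.int64(-207), np.int64(135)), (np.int64(660), np.int64(-206), np.int64(136)), (np.int64(666), np.int64(-207), np.int64(135)), (np.int64(675), np.int64(-206), np.int64(135)), (np.int64(682), np.int64(-206), np.int64(135))]
[(np.int64(654), np.int64(-216), np.int64(136)), (np.int64(660), np.int64(-216), np.int64(137)), (np.int64(666), np.int64(-217), np.int64(136)), (np.int64(675), np.int64(-217), np.int64(135)), (np.int64(682), np.int64(-217), np.int64(135))]
[(np.int64(654), np.int64(-227), np.int64(135)), (np.int64(660), np.int64(-227), np.int64(136)), (np.int64(666), np.int64(-227), np.int64(136)), (np.int64(675), np.int64(-227), np.int64(135)), (np.int64(683), np.int64(-227), np.int64(135))]
138.54503602602477
568.4960090147167
```

step_arm --series "-1 -0.369 -0.01 0.5 0 0 0;-1 -0.369 -0.01 0.9 0 0 0;-1 -0.369 -0.01 0.9 0 0 0;-1 -0.369 -0.01 0.9 0 0 0;-1 -0.369 -0.01 0.9 0 0 0"

```text
time: 15.8
tool_pos: [625.6, -214.0, 341.8]
tcp_rot: [3.137, 0.002, 1.572]
contact_force: [1.1, -0.8, 0.4]
grip_width: 91.6
finger_force: 0.0
```

step_arm --series "-1 0 0 0.4 0 0 0;-1 0 0 0.8 0 0 0;-1 0 0 1 0 0 0;-1 0 0 1 0 0 0;-1 0 0 1 0 0 0;-1 0 0 1 0 0 0"

```text
time: 16.4
tool_pos: [625.8, -214.7, 261.4]
tcp_rot: [3.137, 0.002, 1.571]
contact_force: [0.5, -0.6, 0.8]
grip_width: 91.9
finger_force: 0.0
```

step_arm --series "-1 0 0 0.4 0 0 0;-1 0 0 0.7 0 0 0;-1 0 0 0.7 0 0 0;-1 0 0 0.7 0 0 0;-1 0 0 0.7 0 0 0;-1 0 0 0.7 0 0 0"

```text
time: 17.0
tool_pos: [625.5, -214.9, 204.8]
tcp_rot: [3.139, 0.002, 1.571]
contact_force: [-0.2, 0.1, 0.4]
grip_width: 91.9
finger_force: 0.0
```

step_arm --series "-1 0 0 0.3 0 0 0;-1 0 0 0.6 0 0 0;-1 0 0 0.6 0 0 0;-1 0 0 0.6 0 0 0;-1 0 0 0.6 0 0 0;-1 0 0 0.6 0 0 0;-1 0 0 0.6 0 0 0"

```text
time: 17.7
tool_pos: [625.2, -214.7, 155.9]
tcp_rot: [3.14, 0.001, 1.571]
contact_force: [0.1, 0.4, -0.2]
grip_width: 91.9
finger_force: 0.0
```

step_arm --series "-1 0.016 -0.006 0 0 0 0;0 0.016 -0.006 0 0 0 0;0.4 0.016 -0.006 0 0 0 0;0.4 0.016 -0.006 0 0 0 0;0.4 0.016 -0.006 0 0 0 0;0.4 0.016 -0.006 0 0 0 0;0.4 0.016 -0.006 0 0 0 0;0.4 0.016 -0.006 0 0 0 0"

```text
time: 18.5
tool_pos: [624.3, -213.3, 154.7]
tcp_rot: [3.142, 0.0, 1.571]
contact_force: [0.1, 0.7, -0.7]
grip_width: 40.3
finger_force: 0.0
```

step_arm --series "1 0 0 0 0 0 0;1 0 0 0 0 0 0;1 0 0 0 0 0 0;1 0 0 0 0 0 0;1 0 0 0 0 0 0;1 0 0 0 0 0 0"

```text
time: 19.1
tool_pos: [624.3, -213.3, 154.7]
tcp_rot: [3.141, 0.0, 1.571]
contact_force: [-0.1, -0.6, -0.8]
grip_width: 27.8
finger_force: 30.0
```

step_arm --series "1 0 0 -0.1 0 0 0;1 0 0 -0.3 0 0 0;1 0 0 -0.6 0 0 0;1 0 0 -1 0 0 0;1 0 0 -1 0 0 0;1 0 0 -1 0 0 0"

```text
time: 19.7
tool_pos: [624.4, -213.3, 235.5]
tcp_rot: [3.14, 0.001, 1.571]
contact_force: [0.2, 0.8, -2.3]
grip_width: 27.3
finger_force: 30.0
```

step_arm --series "1 0 0 -0.3 0 0 0;1 0 0 -0.6 0 0 0;1 0 0 -1 0 0 0;1 0 0 -1 0 0 0;1 0 0 -1 0 0 0"

```text
time: 20.2
tool_pos: [624.1, -213.2, 313.6]
tcp_rot: [-3.14, -0.0, 1.571]
contact_force: [-0.2, -0.2, -1.0]
grip_width: 27.5
finger_force: 30.0
```

```bash
python3 - <<'E'
from h import *
c=cam('wrist'); save(c,'w6'); print(readout.get_obs()['tool_pos'],readout.get_obs()['tcp_rot'])
s=cam('scene'); save(s,'s6')
np.set_printoptions(precision=1,suppress=True)
for t in ('scope_lens','scope_neck','scope_grip'):
    for k in (s,c): print(t,[(round(r['p'],2),np.array(r['position'])) for r in models.pinpoint(k,t)[:2]])
a=c['frame'][:,:,::-1]; b=s['frame'][100:300,100:300,::-1]; cv2.imwrite('pics/c6.png',np.hstack([cv2.resize(a,(480,300)),cv2.resize(b,(300,300))]))
E
```

```text
[ 623.7420966  -213.00508713  312.55864874] [-3.13851545e+00 -1.35472454e-03  1.57083855e+00]
scope_lens [(0.55, array([212.3, 188.6])), (0.53, array([183. , 230.9]))]
scope_lens [(0.89, array([323. , 188.4])), (0.61, array([290. , 235.4]))]
scope_neck [(0.95, array([206.5, 162. ])), (0.82, array([177.5, 218.1]))]
scope_neck [(0.69, array([321.4, 209.8])), (0.39, array([285.3, 248.4]))]
scope_grip [(0.74, array([170. , 192.8])), (0.57, array([198.5, 116.5]))]
scope_grip [(0.77, array([319. , 275.1])), (0.39, array([449.2,  32.1]))]
```

View pics/c6.png

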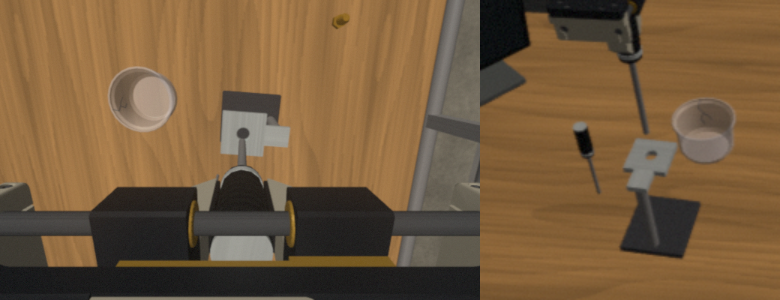

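The scope is held clear of the stand and the rod hangs straight: wrist view lens at about (323,188), scene view lens at about (212,189). I compare this with the expected projection.

```bash
python3 - <<'E'
from h import *
np.set_printoptions(precision=1,suppress=True)
c=cam('wrist'); s=cam('scene'); o=readout.get_obs(); T=o['tool_pos']; print(T,o['tcp_rot'])
rot=R.from_euler('xyz',o['tcp_rot']).as_matrix()
for nm,dz in (('lens',138.7),('neck',72.7),('grip',-19)):
    p=T+rot@[0,0,dz]; print(nm,p,np.array(proj(c,p)),np.array(proj(s,p)))
# rod sub-pixel in wrist and scene via depth clouds of the rod: axis fit by z bins
for nm,k in (('wrist',c),('scene',s)):
    P=cloud(k); m=(np.hypot(P[...,0]-T[0],P[...,1]-T[1])<18)&(P[...,2]>165)&(P[...,2]<290)
    q=P[m]
    cc=k['W'][:3,3]
    for a in range(170,290,20):
        b=q[(q[:,2]>=a)&(q[:,2]<a+20)]
        if len(b)>3:
            v=b.mean(0)-cc; v[2]=0; v/=np.hypot(*v[:2]); print(nm,a,len(b),b.mean(0)+v*3.1, q[:,2].min())
E
```

```text
[ 624.2 -213.3  314.4] [-3.1 -0.   1.6]
lens [ 624.2 -213.2  175.7] [322.9 188.8] [211. 188.]
neck [ 624.2 -213.2  241.7] [323.1 212.4] [205.5 161.5]
grip [ 624.2 -213.3  333.4] [323.6 277.4] [196.7 119.5]
wrist 170 37 [ 623.5 -213.3  182.7] 174.72381490102754
wrist 190 56 [ 623.2 -213.2  199.9] 174.72381490102754
wrist 210 82 [ 623.3 -213.4  220.2] 174.72381490102754
wrist 230 91 [ 623.4 -213.3  240.3] 174.72381490102754
wrist 250 100 [ 623.2 -213.2  258.7] 174.72381490102754
scene 170 21 [ 624.4 -215.2  184.2] 177.94873679591728
scene 190 34 [ 624.6 -215.4  200.1] 177.94873679591728
scene 210 37 [ 624.6 -215.1  220.2] 177.94873679591728
scene 230 40 [ 624.5 -215.   240.7] 177.94873679591728
scene 250 37 [ 624.6 -215.1  260.2] 177.94873679591728
scene 270 45 [ 624.1 -214.9  279.2] 177.94873679591728
```

step_arm --series "1 0.4 -0.12 0 0 0 0;1 0.853 -0.249 0 0 0 0"

```text
time: 20.9
tool_pos: [604.0, -145.4, 313.9]
tcp_rot: [-3.141, -0.0, 1.568]
contact_force: [-0.3, -0.7, -1.6]
grip_width: 27.1
finger_force: 30.0
```

step_arm --series "1 0.43 -0.125 0 0 0 0;1 0.853 -0.249 0 0 0 0"

```text
time: 21.1
tool_pos: [583.8, -75.5, 314.8]
tcp_rot: [3.141, 0.0, 1.571]
contact_force: [0.2, -0.3, -1.0]
grip_width: 27.7
finger_force: 30.0
```

step_arm --series "1 0.43 -0.125 0 0 0 0;1 0.853 -0.249 0 0 0 0"

```text
time: 21.3
tool_pos: [563.9, -7.2, 314.9]
tcp_rot: [3.141, 0.0, 1.571]
contact_force: [0.4, 0.6, -1.3]
grip_width: 28.0
finger_force: 30.0
```

step_arm --series "1 0.43 -0.125 0 0 0 0;1 0.853 -0.249 0 0 0 0"

```text
time: 21.5
tool_pos: [544.0, 61.1, 314.9]
tcp_rot: [3.141, 0.0, 1.571]
contact_force: [1.2, -0.5, -1.0]
grip_width: 27.4
finger_force: 30.0
```

step_arm --series "1 0.4 -0.12 0 0 0 0;1 0.7 -0.2 0 0 0 0;1 0.853 -0.249 0 0 0 0;1 0.853 -0.249 0 0 0 0;1 0.853 -0.249 0 0 0 0;1 0.853 -0.249 0 0 0 0;1 0.853 -0.249 0 0 0 0;1 0.853 -0.249 0 0 0 0"

```text
time: 22.3
tool_pos: [524.9, 127.2, 314.6]
tcp_rot: [-3.141, 0.0, 1.57]
contact_force: [0.2, -0.0, -2.3]
grip_width: 27.4
finger_force: 30.0
```

```bash
cat > n.py <<'E'
from h import *
np.set_printoptions(precision=1,suppress=True)
o=readout.get_obs(); T=o['tool_pos']; c=cam('wrist'); s=cam('scene'); print(T,o['tcp_rot'])
for nm,k in (('wrist',c),('scene',s)):
    P=cloud(k); x,y,z=P[...,0],P[...,1],P[...,2]; cc=k['W'][:3,3]
    m=(abs(z-112)<4)&(np.hypot(x-524,y-128)<21)&(np.hypot(x-524,y-128)>8); q=P[m][:,:2].astype(np.float32)
    print(nm,'mouth',len(q),cv2.minEnclosingCircle(q),q.min(0),q.max(0))
    for a in range(115,290,25):
        b=P[(np.hypot(x-T[0],y-T[1])<7)&(z>=a)&(z<a+25)]
        if len(b)>3: v=b.mean(0)-cc; v[2]=0; v/=np.hypot(*v[:2]); print(nm,'rod',len(b),b.mean(0)+v*3.1,b[:,2].min())
a=c['frame'][120:320,220:420,::-1]; b=s['frame'][80:280,290:490,::-1]; cv2.imwrite('pics/c%d.png'%int(o['time']*100),np.hstack([cv2.resize(a,(390,390)),cv2.resize(b,(390,390))])); print(int(o['time']*100))
E
python3 n.py
```

```text
[524.9 127.2 314.6] [-3.1  0.   1.6]
wrist mouth 378 ((524.1849975585938, 128.1254425048828), 15.982205390930176) [508.8 113.5] [538.7 143.9]
wrist rod 35 [524.4 127.  182.7] 175.4746592363304
wrist rod 76 [524. 127. 203.] 190.3793519210301
wrist rod 105 [524.4 126.9 227.9] 215.1368559012198
wrist rod 135 [524. 127. 253.] 240.35773083604786
wrist rod 16 [524.2 127.5 266.6] 265.3494184502738
scene mouth 95 ((526.0401611328125, 126.42501068115234), 16.466577529907227) [511.3 110.2] [542.3 141.6]
scene rod 20 [525.  125.3 184.2] 176.74696657617778
scene rod 37 [525.1 125.5 203.8] 190.57709595658514
scene rod 42 [524.7 125.5 228.6] 216.04755333462208
scene rod 44 [525.2 125.2 253.6] 240.94253989093318
scene rod 47 [524.6 125.5 277.8] 265.51772553511955
2230
```

Both cameras agree that the rod needs about +1 mm in y. I correct that, descend to just above the mouth, and check again.

step_arm --series "1 0.014 0.003 0.15 0 0 0;1 0.014 0.003 0.35 0 0 0;1 0.014 0.003 0.55 0 0 0;1 0.014 0.003 0.68 0 0 0;1 0.014 0.003 0.68 0 0 0;1 0.014 0.003 0.68 0 0 0;1 0.014 0.003 0.68 0 0 0;1 0.014 0.003 0.68 0 0 0"

```text
time: 23.2
tool_pos: [525.2, 129.1, 261.0]
tcp_rot: [3.14, -0.0, 1.571]
contact_force: [-0.1, -1.3, -1.0]
grip_width: 27.6
finger_force: 30.0
```

```bash
python3 n.py; mv pics/c23*.png pics/near.png; ls pics
```

```text
[525.2 129.1 261. ] [ 3.1 -0.   1.6]
wrist mouth 467 ((524.13134765625, 128.16162109375), 15.863157272338867) [508.8 113.7] [539.1 144. ]
wrist rod 45 [524.8 129.  131.2] 122.5322046216715
wrist rod 81 [524.5 128.9 153.3] 140.00534931087117
wrist rod 108 [524.8 129.  178.3] 165.17510992248205
wrist rod 133 [524.5 129.  202.6] 190.24764160461552
scene mouth 84 ((525.7866821289062, 126.07833862304688), 16.44224739074707) [511.2 110.1] [541.9 141.6]
scene rod 20 [525.6 127.  132.4] 123.0813463221707
scene rod 37 [525.2 126.9 152.2] 140.54604487737834
scene rod 32 [524.9 127.2 176.5] 165.4927420342857
scene rod 40 [525.5 127.3 202.8] 191.16211545414376
scene rod 31 [525.4 127.1 225.9] 216.1551228210028
2320
c2230.png
c6.png
near.png
s6.png
scene0.png
scene3.png
top0.png
top3.png
w1.png
w2.png
w4.png
w5.png
w6.png
wrist3.png
```

View pics/near.png

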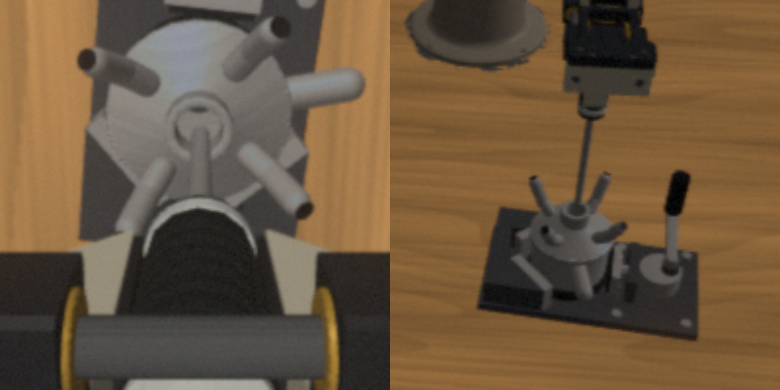

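Wrist crop: the rod tip is inside the neck opening at (200,125). Scene crop: the lever points to the robot (locked) and the rod is above the neck. Small trim of about −0.8 mm, then a slow descent.

step_arm --series "1 -0.01 -0.005 0 0 0 0;1 -0.01 -0.005 0.04 0 0 0;1 -0.01 -0.005 0.1 0 0 0;1 -0.01 -0.005 0.17 0 0 0;1 -0.01 -0.005 0.24 0 0 0;1 -0.01 -0.005 0.31 0 0 0;1 -0.01 -0.005 0.38 0 0 0;1 -0.01 -0.005 0.45 0 0 0;1 -0.01 -0.005 0.45 0 0 0;1 -0.01 -0.005 0.45 0 0 0;1 -0.01 -0.005 0.45 0 0 0"

```text
time: 24.4
tool_pos: [524.7, 128.3, 224.6]
tcp_rot: [3.141, 0.0, 1.571]
contact_force: [0.0, 0.1, -0.9]
grip_width: 27.8
finger_force: 30.0
```

step_arm --series "1 0 0 0.06 0 0 0;1 0 0 0.13 0 0 0;1 0 0 0.2 0 0 0;1 0 0 0.27 0 0 0;1 0 0 0.34 0 0 0;1 0 0 0.41 0 0 0;1 0 0 0.46 0 0 0;1 0 0 0.5 0 0 0;1 0 0 0.5 0 0 0;1 0 0 0.5 0 0 0;1 0 0 0.5 0 0 0;1 0 0 0.5 0 0 0;1 0 0 0.5 0 0 0"

```text
time: 25.7
tool_pos: [524.6, 128.3, 184.5]
tcp_rot: [3.141, 0.0, 1.571]
contact_force: [0.9, -0.1, -0.9]
grip_width: 27.4
finger_force: 30.0
```

```bash
python3 n.py; python3 -c "
from plant import readout
for k in ('tool_pos','tcp_rot','contact_force'): print(readout.get_obs()[k])"
```

```text
[524.6 128.3 184.5] [3.1 0.  1.6]
wrist mouth 663 ((524.1499633789062, 128.30215454101562), 15.782367706298828) [508.9 117.7] [539.7 143.9]
wrist rod 127 [523.7 128.2 126.7] 115.04203623180865
wrist rod 1041 [524.6 126.4 244.4] 242.7226370258852
scene mouth 83 ((525.5750732421875, 125.98067474365234), 17.305580139160156) [510.1 110. ] [541.4 141.7]
scene rod 35 [524.3 126.  127.4] 115.67755515888553
scene rod 26 [524.6 126.1 149.6] 141.50648570010424
2570
[524.54312027 128.28192205 184.40401929]
[3.14134792e+00 7.69621754e-05 1.57090777e+00]
[ 0.73529758  0.18749452 -0.75360916]
```

The rod is centred within about 1 mm, the lens is about 20 mm above the floor, and there is no contact. Handing in.

```bash
python3 -c "
from plant import order
print(order.close_job())"
```

```text
the job is handed in; nothing more can be done
None
```

I handed the job in at about 26 s of the 64 s allowed; the hand-in gave no verdict. The lever is at its stop, and the scope is held upright in the claw's neck, rod centred to about 1 mm and lens about 20 mm above the floor (worked out from the arm's height), with no contact force showing. I did not measure the jaw's force on the claw or check the bystanders' positions at the end.

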